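Slide the flat steel plate out over the end of the shelf

ROBOT

A 6-joint arm with a two-finger parallel gripper is mounted at the origin on the work surface. World frame = base frame: x ahead of the robot, y to its left, z up, the work surface at z = 0. Lengths are in m, angles in rad, forces in N, time in s.
With the tool pointing down it reaches from about 0.25 to 0.725 m from the base axis. Payload 4 kg.
Tool frame: the origin (TCP) lies at the very end of the fingers, on their centre line; the grasp point (between the pads) lies 19 mm behind it; z points along the fingers, y is the line along which they close (so a half turn about z gives the same grasp; the last joint's range is limited). The gripper opens to 85 mm and grips with 20 to 120 N. Pads are 22 mm wide; open, the fingers measure 114 mm over their backs; the gripper's body (76 mm by 85 mm) begins 54 mm behind the grasp point. The pads swing forward as they close: fully open they stand 13 mm farther back than shut.
Start: joints at [-1.296, 0.241, 0.005, 1.335, 0, 1.571], TCP at [0.136, -0.481, 0.231] pointing down, gripper open.
Joint ranges: [-2.72, 2.72], [-1.05, 1.87], [-1.09, 1.28], [-1.99, 2.15], [-1.42, 1.44], [-3.14, 3.14]. Speed limits (rad/s): [2.79, 2.79, 3.14, 3.14, 3.14, 3.14].

INTERFACE

Orientations are given as a unit quaternion [x, y, z, w].
In Python, from workcell import bot gives the robot as it stands.
- The arm moves only by the tool carry_out, never from a script. Its argument "increments" is one flat list of numbers, 5 for each row, row after row: the finger opening in cm, from 0 to 8.54, then the shift along the tool's x, y, z in cm, then the turn about the tool's z in rad. A call has exactly 5 rows; each row shifts and turns the commanded pose from where the row before left it, along the tool's axes as they then stand; what a row does not reach is not made up. A row lasts 1/8 s, in which the tool goes at most 62.5 mm and 10.7 degrees, less where a joint would pass 70% of its speed; a pose out of reach is approached as far as the arm can. A call with a gripper value outside its range is refused whole. The fingers move at their own pace and stop on an object; the grip force is fixed at half the most. Time passes only in rows, so rows that do not move let the fingers close, or fill a call up. It gives the time, the measured TCP pose, the force, the opening and the grip force at its end, in the units of the state.
- bot.get_obs(): the state, without advancing time (a new reading comes with each control period).
- bot.camera(name): name is "side" or "top"; returns a dict with "pixels" (480x640x3 uint8, blue, green, red), "range_z" (480x640 float32, m along the optical axis (not along the pixel's ray), 0 where there is no reading), "mtx" (3x3 intrinsics, pixels), "eye" and "attitude" of the camera in the world. Camera axes: x right, y down, z forward; pixel columns grow to the right and rows downward; lengths in m; the calibration is good to about 2 mm. A picture is of the moment at which its call begins.
- bot.job_done(): hands the job in; it is judged then, once.
Trained networks look in a picture, given as the dict that the camera call returned (one of the last four; its "shot" number tells which), for a name from the list of things; names that differ only in an ending like _2 or _b are one class to them, and where a whole thing is asked for, a point or a joint stands for the part that bears it (a point fixed in the world has none). Each returns a list of dicts, best first, with "p" (0 to 1); they miss things now and then, are a little off and sometimes report something else, mostly with a low value. They report only what shows in the picture. A call takes as long as a camera call. They do not tell look-alikes from the thing itself.
- bot.find_in(picture, name): "xyz" ([x, y, z] in m, in the coordinates of the camera as it stood for that picture, good to about 4 mm: the middle of the surface that is visible of it).
- bot.regions_of(picture, name): "mask" (480x640 bool, what is visible of it).
- bot.place_of(picture, name): "xyz" ([x, y, z] in m, in the coordinates of the camera as it stood for that picture, good to about 4 mm: a listed point, or the origin of a listed thing).
The state is a dict: "clock": time; "joint_pos": joint angles; "joint_vel": joint speeds; "tau": joint torques, N m; "eef_pos": TCP position; "tool_rot": TCP orientation; "ft_force": force on the tool from outside, world axes, zero at the start; "ft_torque": the same for the moment, N m; "grip_width": finger opening in m; "grasp_force": force on a finger pad.
Only numpy, scipy, OpenCV 4.12 (cv2) and the standard library are available. Lean on these libraries where they do the work, as an engineer would, in place of code of your own. Each camera call takes 0.05 s, during which the arm holds its last target. There are 200 camera calls.

TASK

The drilled steel plate lying skewed on the low red shelf is too flat to pick up, so get it ready for the next person to take: push it back until it lies straight against the shelf's back upstand, and slide it along the upstand until about a third of its length sticks out past the shelf's open end. Just push it with the fingertips or the outside of the fingers: do not pick it up or let it tip, leave it lying flat and still, and leave the bolt, the nut and everything else where they stand.

Things in the scene. Friction and masses are not known exactly. Their poses are not given: they have to be found in the camera images.
- plate: Flat bare-steel joining plate 150 x 90 x 6 mm with four 13 mm holes near its corners, 0.5 to 0.75 kg, lying loose on the shelf, its length along the shelf but skewed by up to 10 degrees. Slides with ordinary dry friction. Origin: centre of its underside; y along its length, x across it, z up; at the start x and y point roughly as the shelf's.
- ledge: Low bench shelf of folded red sheet steel, fixed; board 460 mm long, 180 mm deep, flat top 70 mm above the bench. Origin: on the bench under the board's centre; y along its length, x from the front edge (x = -90 mm, no lip) to the back edge, z up. Turned up to 9 degrees from the robot's frame. The end at y = +230 mm has a cheek 20 mm high above the board; the end at y = -230 mm is open.
- open_end (a point): Middle of the top edge of the shelf's open end (shelf frame x = 0, y = -230 mm, z = 70 mm), axes as the shelf's. No lip here, and nothing beyond it but free space above the bench.
- upstand (a point): Middle of the foot of the back upstand, on its inner face (shelf frame x = +87 mm, y = 0, z = 70 mm), axes as the shelf's. The upstand is 3 mm sheet, 20 mm high above the board, along the whole back edge; a plate lying against it has its centre at shelf x = +42 mm.
- coupling_nut: Bystander: a steel hexagon coupling nut 42 mm across, 50 mm tall, standing near the front of the shelf close to the open end, beside the plate's way. Origin: centre of its underside.
- bolt: Bystander: a steel hexagon bolt standing on its head (35 mm across, 58 mm tall in all) on the shelf near the closed end. Origin: centre of its underside.
- carton: Bystander: cardboard carton 90 x 70 x 50 mm on the bench. Origin: centre of its underside.
- bin: Bystander: blue open-fronted stock bin 160 x 100 x 75 mm with screws, on the bench. Origin: centre of its underside.
- can: Bystander: upright can, 54 mm across, 150 mm tall, on the bench. Origin: centre of its underside.
- wrench: Bystander: wrench 180 mm long lying on the bench in front of the shelf. Origin: under its middle.
- screwdriver: Bystander: screwdriver 190 mm long lying on the bench in front of the shelf. Origin: under its middle.
Things that resemble listed ones, but are neither listed nor needed, are in the scene too. There is more than one size of the plate; the one meant has the size given above.

How it is judged:
At the end, for the whole second after the job is handed in: The plate lies flat and still on the shelf, along the back upstand (within 4.5 degrees of parallel, its centre no more than 7 mm farther from the upstand than when it touches), and sticks out 37 to 63 mm (about a third of its 150 mm) past the open end (y of plate in the frame of ledge between -0.218 and -0.192 m and x of plate in the frame of ledge between 0.035 and 0.046 m and angle between the y axis of plate and the y axis of ledge, either way round below 0.08 rad and height (world z) of plate between 0.067 and 0.074 m and angle between plate's own z axis and vertical below 0.05 rad and linear speed of plate below 0.01 m/s).
It fails at once if the plate is lifted off the shelf or tipped (height (world z) of plate above 0.08 m or angle between plate's own z axis and vertical above 0.15 rad).
It fails at once if the plate falls off the shelf (height (world z) of plate below 0.055 m).
It fails at once if the bolt or the coupling nut on the shelf is knocked or moved more than 15 mm (distance of any of bolt, coupling_nut from where it was at the start of the episode above 0.015 m or angle between any of bolt, coupling_nut's own z axis and vertical above 0.3 rad).
It fails at once if another thing on the bench is moved more than 25 mm (distance of any of carton, bin, can, wrench, screwdriver from where it was at the start of the episode above 0.025 m).
It also fails if it takes over 58 s, if anything falls off the work surface, if the arm or the gripper's body presses on something with over 40 N, if the wrist force passes 120 N, or if a joint passes its speed limit or range.

## Working session

There is one attempt and no reset: what is moved stays moved. The work goes in short steps, Python scripts to look and compute and a tool call to move; the robot and the scene stay as the last step left them, time stands still between calls to the robot, and variables do not carry over. Pictures are saved under pics/ and viewed, at most 10 in all, crops included, and the job is handed in when it is done.

Besides the shell and the picture viewer there is one more tool, called after "Emit:" as name(argument=value, ...) on one line, values as JSON. carry_out: Moves the arm, as the interface text tells. Its arguments: {"type":"object","properties":{"increments":{"type":"array","items":{"type":"number"}}},"required":["increments"]}

```bash
mkdir -p pics
cat > h.py <<'E'
import numpy as np, cv2
from scipy.spatial.transform import Rotation as R
from workcell import bot
def cam(n):
    p=bot.camera(n); a=np.array(p["attitude"],float)
    p["R"]=a if a.shape==(3,3) else R.from_quat(a).as_matrix(); p["t"]=np.array(p["eye"],float); return p
def w(p,x): return p["R"]@np.array(x)+p["t"]
def cloud(p,m):
    v,u=np.nonzero(m&(p["range_z"]>0)); z=p["range_z"][v,u]
    K=np.array(p["mtx"]); c=np.stack([(u-K[0,2])/K[0,0]*z,(v-K[1,2])/K[1,1]*z,z])
    return (p["R"]@c).T+p["t"]
E
python3 - <<'E'
from h import *
np.set_printoptions(precision=4,suppress=True)
o=bot.get_obs(); print(o["eef_pos"],o["tool_rot"],o["clock"])
for n in("top","side"):
    p=cam(n); cv2.imwrite(f"pics/{n}1.png",p["pixels"]); print(n,p["attitude"],p["t"])
    for k in("plate","ledge","open_end","upstand","coupling_nut","bolt","can"):
        print(k,[(round(d["p"],2),w(p,d["xyz"])) for d in bot.place_of(p,k)][:3])
    for d in bot.regions_of(p,"plate")[:3]:
        c=cloud(p,d["mask"]); v,u=np.nonzero(d["mask"]); r=cv2.minAreaRect(c[:,:2].astype(np.float32))
        print("mask",round(d["p"],2),u.mean(),v.mean(),np.median(c,0),r)
E
```

```text
[ 0.1355 -0.4806  0.2304] [ 0.9906  0.137  -0.0001 -0.001 ] 0.0
top [-0.6949  0.715  -0.0519  0.0567] [0.3524 0.0274 1.1256]
plate [(0.82, array([0.5408, 0.0362, 0.0696])), (0.63, array([0.3859, 0.0429, 0.0001]))]
ledge []
open_end [(0.73, array([ 0.5303, -0.1878,  0.0698]))]
upstand [(0.67, array([0.6522, 0.0266, 0.07  ]))]
coupling_nut [(0.64, array([ 0.4781, -0.1436,  0.0664]))]
bolt [(0.49, array([0.5514, 0.2326, 0.0729])), (0.22, array([ 0.3575,  0.2654, -0.0002]))]
can [(0.93, array([ 0.5965, -0.377 , -0.0018]))]
mask 0.97 317.1094170403587 310.9829596412556 [0.3824 0.0435 0.0035] ((0.38313472270965576, 0.044376783072948456), (0.09764474630355835, 0.059246327728033066), 65.76312255859375)
mask 0.8 317.41717376605817 234.80628803245435 [0.5396 0.0378 0.0756] ((0.5412038564682007, 0.037492286413908005), (0.15068365633487701, 0.09415553510189056), 88.70520782470703)
side [-0.1672  0.8424 -0.502   0.1017] [0.1018 0.9655 0.634 ]
plate [(0.89, array([0.385 , 0.0409, 0.0045])), (0.57, array([0.5403, 0.0401, 0.0681]))]
ledge [(0.56, array([0.5638, 0.0402, 0.0017]))]
open_end []
upstand [(0.88, array([0.6525, 0.0297, 0.0706]))]
coupling_nut [(0.58, array([ 0.4738, -0.148 ,  0.0714]))]
bolt [(0.69, array([0.5531, 0.2352, 0.0647]))]
can [(0.84, array([ 0.5952, -0.3829,  0.0021])), (0.2, array([ 0.4688, -0.3767,  0.0044]))]
mask 0.74 372.49575371549895 291.48513800424627 [0.3829 0.0464 0.0056] ((0.38437485694885254, 0.039178237318992615), (0.10901045799255371, 0.07036644220352173), 62.9472770690918)
mask 0.69 300.8434486670448 245.37322745320478 [0.5352 0.047  0.0778] ((0.5389295816421509, 0.032920293509960175), (0.1660871058702469, 0.09480853378772736), 89.41114807128906)
```

View pics/top1.png

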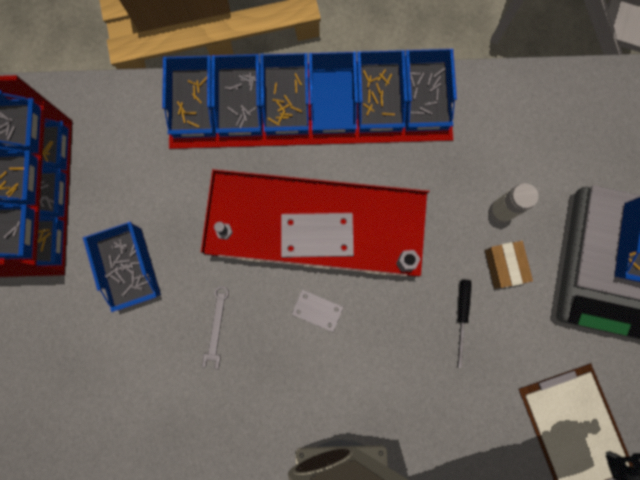

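View pics/side1.png

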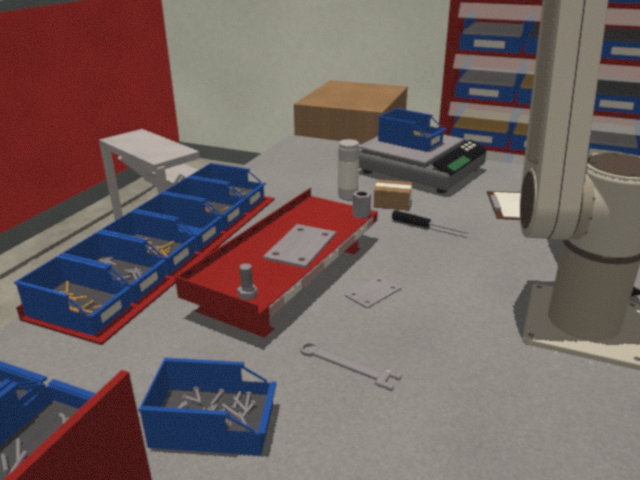

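Run:
```python
from h import *
np.set_printoptions(precision=4,suppress=True)
# shelf from depth: board region (z~.07), upstand top line (z~.09)
p=cam("top"); c=cloud(p,np.ones((480,640),bool))
b=c[(c[:,2]>.085)&(c[:,2]<.097)&(c[:,0]>.6)&(c[:,0]<.72)&(c[:,1]>-.17)&(c[:,1]<.24)]
q=np.polyfit(b[:,1],b[:,0],1); print("upstand x=",q,len(b),b[:,1].min(),b[:,1].max(),(b[:,0]-np.polyval(q,b[:,1])).std())
b=c[(c[:,2]>.06)&(c[:,2]<.082)&(c[:,0]>.4)&(c[:,0]<.72)&(c[:,1]>-.25)&(c[:,1]<.3)]
print("board",cv2.minAreaRect(b[:,:2].astype(np.float32)),np.median(b[:,2]))
for k in("coupling_nut","bolt","can","carton","bin"):
    for d in bot.regions_of(p,k)[:2]:
        e=cloud(p,d["mask"]); print(k,round(d["p"],2),np.median(e,0),e.min(0),e.max(0))
```

```text
upstand x= [0.1323 0.6495] 382 -0.16981413421104005 0.23934840176400793 0.0012488474384908595
board ((0.5639075040817261, 0.041228801012039185), (0.4635912775993347, 0.18221406638622284), 82.45071411132812) 0.0701297604847908
coupling_nut 0.78 [ 0.4743 -0.1421  0.1191] [ 0.4576 -0.165   0.073 ] [ 0.4938 -0.1243  0.1248]
bolt 0.59 [0.5489 0.2307 0.0952] [0.5367 0.2186 0.0658] [0.5749 0.2579 0.1331]
bolt 0.36 [0.58   0.0491 0.0697] [ 0.447  -0.2139 -0.0047] [0.715  0.305  0.1291]
can 0.6 [ 0.5859 -0.3624  0.1255] [ 0.5655 -0.4614 -0.0044] [ 0.6397 -0.3477  0.1545]
can 0.38 [0.5803 0.0487 0.0697] [ 0.4477 -0.2097 -0.0047] [0.703  0.3031 0.1291]
carton 0.76 [ 0.467  -0.3674  0.0487] [ 0.4193 -0.434  -0.0032] [ 0.5181 -0.3325  0.0562]
bin 0.94 [0.4912 0.4692 0.0243] [ 0.3931  0.3871 -0.006 ] [0.5831 0.5657 0.0819]
bin 0.51 [0.3404 0.266  0.0072] [ 0.2636  0.2396 -0.003 ] [0.4336 0.2938 0.013 ]
```

The top view shows the wanted plate on the shelf at (317,235), with the nut at (409,260) and the bolt at (223,230). The smaller look-alike lies on the bench at (317,311). The side view agrees. The shelf is turned about -7.5° and the plate is skewed about 6° relative to it.

I'll close the fingers and turn the tool so its x runs along shelf y and its y along shelf x.

Emit:
carry_out(increments=[0,0,0,0,-0.18,0,0,0,0,-0.18,0,0,0,0,-0.18,0,0,0,0,-0.18,0,0,0,0,-0.18])

```text
clock: 1.82
eef_pos: [0.1357, -0.4812, 0.2313]
tool_rot: [0.831, 0.557, -0.0, 0.0]
ft_force: [0.2, 0.4, 0.3]
grip_width: -0.0002
grasp_force: 0.0
```

Emit:
carry_out(increments=[0,0,0,0,-0.13,0,0,0,0,-0.13,0,4.8,2.2,0,0,0,4.8,2.2,0,0,0,4.8,2.2,0,0])

```text
clock: 2.45
eef_pos: [0.2212, -0.3463, 0.2313]
tool_rot: [0.754, 0.657, 0.0, 0.0]
ft_force: [0.5, -0.1, -0.2]
grip_width: -0.0002
grasp_force: 0.0
```

Emit:
carry_out(increments=[0,4.8,2.2,0,0,0,4.8,2.2,0,0,0,4.8,2.2,0,0,0,4.8,2.2,0,0,0,4.8,2.2,0,0])

```text
clock: 3.08
eef_pos: [0.363, -0.1232, 0.2317]
tool_rot: [0.754, 0.657, 0.0, 0.001]
ft_force: [1.0, -0.8, 0.5]
grip_width: -0.0
grasp_force: 0.0
```

Emit:
carry_out(increments=[0,4.8,2.2,0,0,0,4.8,2.2,0,0,0,4.8,2.2,0,0,0,4.8,2.2,0,0,0,0,0,0,0])

```text
clock: 3.7
eef_pos: [0.4768, 0.0565, 0.2308]
tool_rot: [0.752, 0.659, 0.0, -0.0]
ft_force: [-0.4, -0.5, 0.3]
grip_width: 0.0002
grasp_force: 0.0
```

```bash
cat >> h.py <<'E'
O=np.array([.5645,.041,0]); S=R.from_euler('z',-7.54,degrees=True).as_matrix()
def sh(x): return S.T@(np.array(x)-O)
def tool():
    o=bot.get_obs(); A=S.T@R.from_quat(o["tool_rot"]).as_matrix()
    print("t",round(o["clock"],2),"tcp shelf",sh(o["eef_pos"]),"\n toolx",A[:,0],"z",A[:,2],"F",o["ft_force"],"q",np.array(o["joint_pos"]),o["grip_width"])
def plate():
    p=cam("top"); best=None
    for d in bot.regions_of(p,"plate"):
        c=cloud(p,d["mask"]); z=np.median(c[:,2])
        if z>.05:
            c=c[(abs(c[:,2]-.0757)<.006)]; s=(c-O)@S; r=cv2.minAreaRect(s[:,:2].astype(np.float32)); print("plate",round(d["p"],2),r,"z",z)
    for d in bot.place_of(p,"plate")[:2]: print("place",sh(w(p,d["xyz"])))
    return p
np.set_printoptions(precision=4,suppress=True)
E
python3 -c "
from h import *
tool(); plate()"
```

```text
t 3.7 tcp shelf [-0.089   0.0038  0.2308] 
 toolx [-0.0007  1.      0.0005] z [ 0.0003  0.0005 -1.    ] F [-0.4279 -0.4617  0.272 ] q [ 0.1176  0.2012 -0.0468  1.3224  0.0004  1.8192] 0.00018963919508944692
plate 0.55 ((-0.015573866665363312, -0.07168182730674744), (0.08660772442817688, 0.017806440591812134), 10.689820289611816) z 0.07568383362030817
```

Emit:
carry_out(increments=[0,0,-1.1,4,0,0,0,0,4,0,0,0,0,4,0,0,0,0,2.5,0,0,0,0,1,0])

```text
clock: 4.47
eef_pos: [0.4628, 0.0537, 0.0752]
tool_rot: [0.754, 0.657, -0.001, -0.001]
ft_force: [-0.3, 0.0, 1.2]
grip_width: -0.0001
grasp_force: 0.0
```

```bash
python3 -c "
from h import *
tool(); p=cam('side'); cv2.imwrite('pics/side2.png',cv2.resize(p['pixels'][150:330,180:420],(800,600)))"
```

```text
t 4.47 tcp shelf [-0.1025 -0.0008  0.0752] 
 toolx [ 0.0068  1.     -0.0009] z [-0.0026 -0.0008 -1.    ] F [-0.3172  0.0329  1.1946] q [ 0.1156  0.31   -0.3395  0.924  -0.0002  1.8248] -9.120045717373587e-05
```

View pics/side2.png

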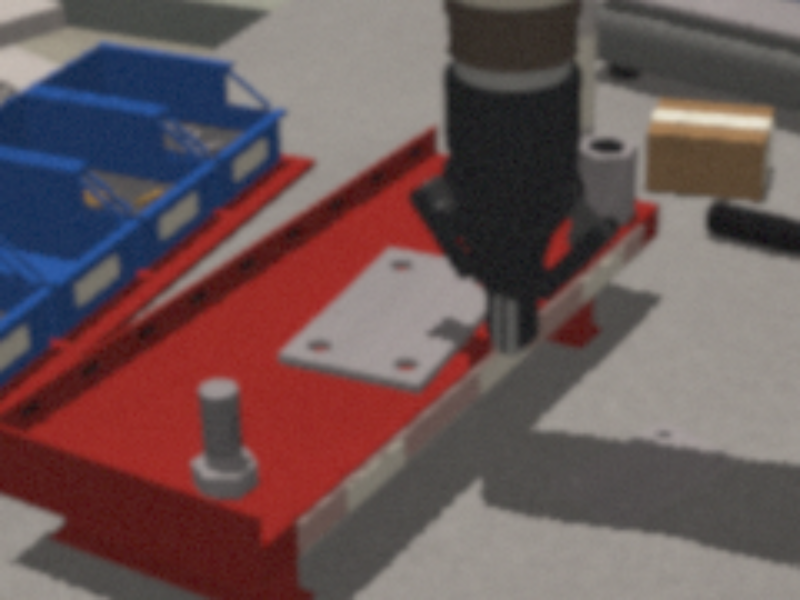

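The crop shows the closed fingertips at about (510,335), just in front of the middle of the plate's front edge. The tip height needs to settle before pushing.

Emit:
carry_out(increments=[0,0.8,0.5,0,0,0,0,0,0,0,0,0,0.5,0,0,0,0,0,0,0,0,0,0,0,0])

```text
clock: 5.15
eef_pos: [0.4754, 0.0617, 0.0764]
tool_rot: [0.754, 0.657, 0.0, 0.0]
ft_force: [0.7, -0.9, -0.3]
grip_width: -0.0001
grasp_force: 0.0
```

Emit:
carry_out(increments=[0,-0.3,0,0.35,0,0,0,0,0,0,0,0,1,0,0,0,0,1,0,0,0,0,1,0,0])

```text
clock: 5.78
eef_pos: [0.5036, 0.0551, 0.0725]
tool_rot: [0.753, 0.658, -0.001, -0.002]
ft_force: [-5.1, 2.0, 4.0]
grip_width: -0.0001
grasp_force: 2.8
```

```bash
python3 -c "
from h import *
tool(); plate(); p=cam('side'); cv2.imwrite('pics/side3.png',cv2.resize(p['pixels'][150:330,180:420],(800,600)))"
```

```text
t 5.78 tcp shelf [-0.0622  0.006   0.0725] 
 toolx [0.0039 1.     0.0007] z [-0.0041  0.0008 -1.    ] F [-5.1447  2.0167  3.9548] q [ 0.1079  0.384  -0.2353  0.9552  0.0017  1.8142] -0.00011011736083692015
plate 0.95 ((-0.006372928619384766, -0.06620928645133972), (0.0890219658613205, 0.036194708198308945), 5.594343185424805) z 0.07556024459381283
```

View pics/side3.png

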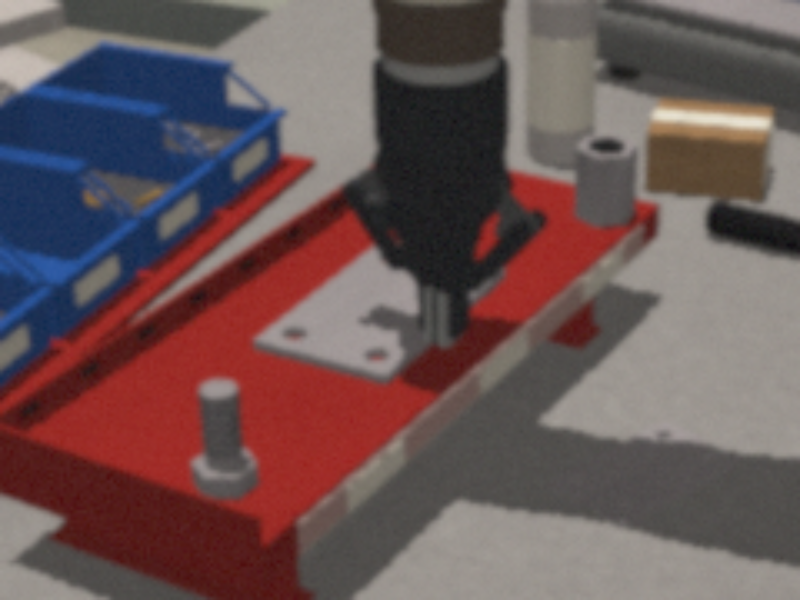

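The plate slides flat in front of the fingertips, at about (440,335), and is getting straighter. I'll keep pushing.

Emit:
carry_out(increments=[0,-0.4,1,0,0,0,0,1,0,0,0,0,1,0,0,0,0,0.7,0,0,0,0,0,0,0])

```text
clock: 6.6
eef_pos: [0.5423, 0.0454, 0.0728]
tool_rot: [0.754, 0.657, 0.001, 0.001]
ft_force: [0.1, 0.1, -0.4]
grip_width: 0.0001
grasp_force: 0.2
```

```bash
python3 -c "
from h import *
tool()"
```

```text
t 6.6 tcp shelf [-0.0226  0.0014  0.0728] 
 toolx [ 0.0047  1.     -0.0002] z [ 0.002  -0.0003 -1.    ] F [ 0.1074  0.0678 -0.3805] q [ 0.0839  0.4443 -0.1375  0.9871 -0.0007  1.791 ] 9.070503991714123e-05
```

Emit:
carry_out(increments=[0,0,0.3,0,0,0,0,0.3,0,0,0,0,0.2,0,0,0,0,0,0,0,0,0,0,0,0])

```text
clock: 7.22
eef_pos: [0.549, 0.0446, 0.0728]
tool_rot: [0.754, 0.657, 0.0, 0.0]
ft_force: [-2.8, 1.0, 0.0]
grip_width: 0.0002
grasp_force: 1.4
```

Emit:
carry_out(increments=[0,0,0.2,0,0,0,0,0,0,0,0,0,0.2,0,0,0,0,0,0,0,0,0,0,0,0])

```text
clock: 7.85
eef_pos: [0.5528, 0.044, 0.0728]
tool_rot: [0.754, 0.657, 0.0, 0.0]
ft_force: [-2.9, 2.4, 0.5]
grip_width: 0.0002
grasp_force: 1.7
```

```bash
python3 -c "
from h import *
tool()"
```

```text
t 7.85 tcp shelf [-0.012   0.0015  0.0728] 
 toolx [ 0.0044  1.     -0.0001] z [ 0.0001 -0.0001 -1.    ] F [-2.8689  2.4095  0.5444] q [ 0.0795  0.4635 -0.1058  1.0014 -0.0001  1.7863] 0.00022032723565005205
```

Still little force, so I'll back off, lift and look.

Emit:
carry_out(increments=[0,0,-2,0,0,0,0,-1.5,-3,0,0,0,0,-6,0,0,6,0,-2,0,0,6,0,0,0])

```text
clock: 8.48
eef_pos: [0.5384, 0.1682, 0.1868]
tool_rot: [0.754, 0.656, 0.005, 0.003]
ft_force: [-0.1, -0.4, 0.3]
grip_width: 0.0
grasp_force: 0.0
```

Emit:
carry_out(increments=[0,4.5,0,0,0,0,0,0,0,0,0,0,0,0,0,0,0,0,0,0,0,0,0,0,0])

```text
clock: 9.1
eef_pos: [0.5406, 0.2104, 0.1828]
tool_rot: [0.754, 0.657, 0.0, 0.0]
ft_force: [0.0, -0.2, 0.9]
grip_width: 0.0002
grasp_force: 0.0
```

```bash
python3 -c "
from h import *
tool(); p=plate(); cv2.imwrite('pics/top4.png',cv2.resize(p['pixels'][150:300,180:450],(800,444),interpolation=cv2.INTER_CUBIC))"
```

```text
t 9.1 tcp shelf [-0.0459  0.1648  0.1828] 
 toolx [ 0.0063  1.     -0.    ] z [ 0.0005 -0.     -1.    ] F [ 0.0298 -0.2114  0.9363] q [ 0.3712  0.4224  0.1359  1.2839 -0.0002  2.0799] 0.0002164942491927292
plate 0.98 ((0.03844501078128815, -0.01796281337738037), (0.15084660053253174, 0.09338836371898651), 84.873046875) z 0.07552440434592533
place [ 0.0383 -0.0192  0.0681]
place [-0.1793 -0.0225  0.0015]
```

View pics/top4.png

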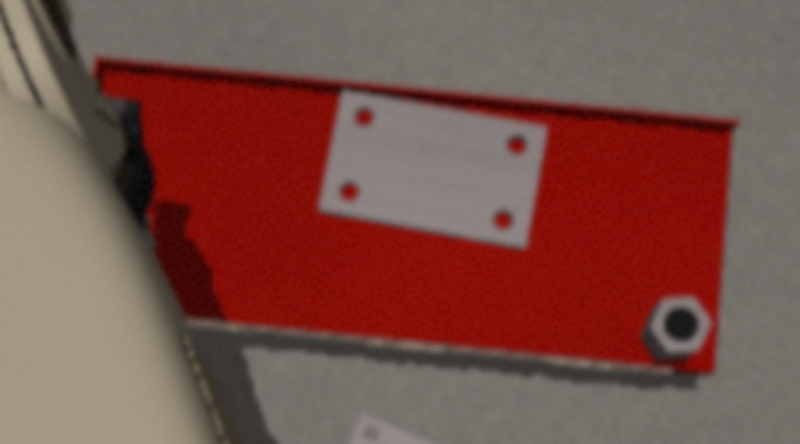

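The top view shows the plate with its left (+y) corner at the upstand near (340,90). Its right end is now about 5° off, near (548,125). Next I push on the +y end, slightly in front of the centre, which should also turn it back.

Emit:
carry_out(increments=[0,-4,3.7,0,0,0,-4,3.7,0,0,0,0,0,5,0,0,0,0,4,0,0,0,0,1.5,0])

```text
clock: 9.88
eef_pos: [0.6009, 0.1214, 0.0747]
tool_rot: [0.754, 0.657, -0.002, -0.001]
ft_force: [0.1, 0.1, -0.4]
grip_width: -0.0
grasp_force: 0.0
```

Emit:
carry_out(increments=[0,0,0,0.2,0,0,0,0,0,0,0,0,0,0,0,0,0,0,0,0,0,0,0,0,0])

```text
clock: 10.5
eef_pos: [0.6031, 0.1224, 0.0762]
tool_rot: [0.753, 0.657, 0.0, 0.0]
ft_force: [-0.1, 0.6, -0.1]
grip_width: 0.0
grasp_force: 0.0
```

```bash
python3 -c "
from h import *
tool()"
```

```text
t 10.5 tcp shelf [0.0276 0.0858 0.0762] 
 toolx [0.0043 1.     0.0003] z [ 0.0009  0.0003 -1.    ] F [-0.072   0.6256 -0.1446] q [0.2003 0.5674 0.0818 1.0842 0.     1.907 ] 3.346013274219751e-05
```

Emit:
carry_out(increments=[0,0,0,0.33,0,0,0,0,0,0,0,-1,0,0,0,0,-1,0,0,0,0,-1,0,0,0])

```text
clock: 11.12
eef_pos: [0.5985, 0.0925, 0.0722]
tool_rot: [0.753, 0.657, 0.0, -0.001]
ft_force: [-0.6, 3.5, -1.5]
grip_width: 0.0004
grasp_force: 1.5
```

Emit:
carry_out(increments=[0,-1,0,0,0,0,-1,0,0,0,0,-1,0,0,0,0,-1,0,0,0,0,0,0,0,0])

```text
clock: 11.75
eef_pos: [0.5933, 0.0512, 0.0724]
tool_rot: [0.754, 0.657, -0.001, 0.001]
ft_force: [-0.1, 0.2, 0.4]
grip_width: -0.0001
grasp_force: 0.0
```

```bash
python3 -c "
from h import *
tool(); p=plate(); cv2.imwrite('pics/top5.png',cv2.resize(p['pixels'][150:300,180:450],(800,444),interpolation=cv2.INTER_CUBIC))"
```

```text
t 11.75 tcp shelf [0.0272 0.0139 0.0724] 
 toolx [ 0.0061  1.     -0.002 ] z [ 0.0004 -0.002  -1.    ] F [-0.1073  0.1825  0.4458] q [ 0.0871  0.536   0.0159  1.0507 -0.002   1.7956] -0.00010417174322478166
plate 0.86 ((0.04389401152729988, -0.10119002312421799), (0.09213792532682419, 0.0898783802986145), 0.23685303330421448) z 0.07532296501612934
place [ 0.0445 -0.0715  0.0712]
```

View pics/top5.png

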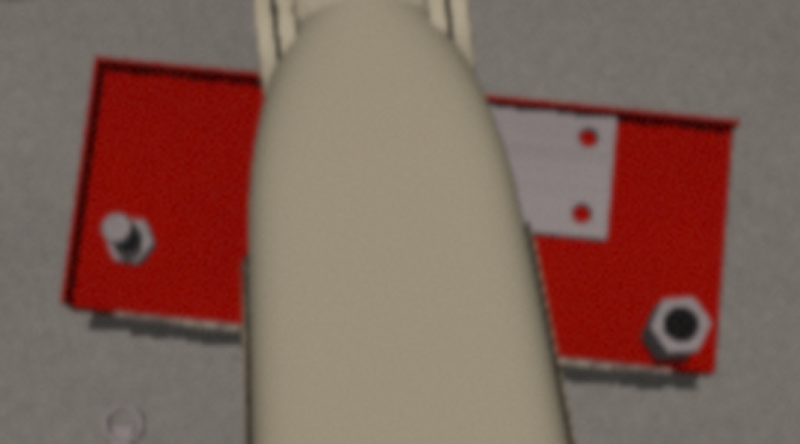

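The plate is now straight along the upstand: its right end is at x≈615 in the crop and the angle is about 0.2°. I'll shift the contact nearer the centre line and keep sliding it.

Emit:
carry_out(increments=[0,0.3,1.2,0,0,0,-1,0,0,0,0,-1.2,0,0,0,0,-1.2,0,0,0,0,-1.2,0,0,0])

```text
clock: 12.52
eef_pos: [0.5991, 0.008, 0.0725]
tool_rot: [0.754, 0.657, 0.0, -0.0]
ft_force: [0.5, 4.0, 1.5]
grip_width: -0.0001
grasp_force: 2.3
```

Emit:
carry_out(increments=[0,-1.2,0,0,0,0,-1.2,0,0,0,0,-1.2,0,0,0,0,-1,0,0,0,0,0,0,0,0])

```text
clock: 13.15
eef_pos: [0.5928, -0.0388, 0.0722]
tool_rot: [0.754, 0.657, -0.001, 0.001]
ft_force: [0.5, 0.1, 0.1]
grip_width: 0.0
grasp_force: 0.1
```

```bash
python3 -c "
from h import *
tool(); p=plate(); cv2.imwrite('pics/top6.png',cv2.resize(p['pixels'][150:300,180:450],(800,444),interpolation=cv2.INTER_CUBIC))"
```

```text
t 13.15 tcp shelf [ 0.0385 -0.0754  0.0722] 
 toolx [ 0.0063  1.     -0.0024] z [-0.0002 -0.0024 -1.    ] F [0.5387 0.1066 0.1082] q [-0.0642  0.5338  0.0116  1.049  -0.0023  1.6445] 7.514300587314221e-06
plate 0.68 ((0.04664112254977226, -0.22696462273597717), (0.0910029485821724, 0.030527658760547638), 16.57527732849121) z 0.07532275359053553
place [-0.181  -0.0188  0.0042]
```

View pics/top6.png

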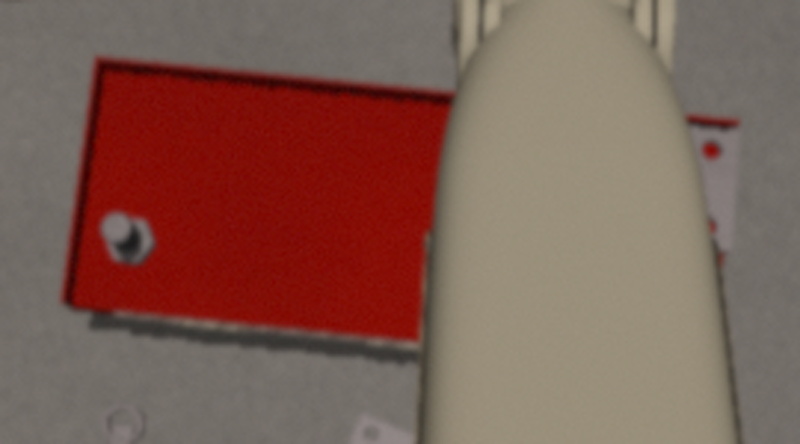

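The plate's leading edge just passes the open end at (735,190) in the crop, still in line with it. About 44 mm remains.

Emit:
carry_out(increments=[0,-1,0,0,0,0,-1,0,0,0,0,-1,0,0,0,0,-0.7,0,0,0,0,-0.5,0,0,0])

```text
clock: 13.92
eef_pos: [0.5872, -0.0791, 0.0722]
tool_rot: [0.754, 0.657, -0.0, -0.0]
ft_force: [0.4, 2.6, -0.8]
grip_width: 0.0
grasp_force: 1.3
```

Emit:
carry_out(increments=[0,0,0,0,0,0,2,0,0,0,0,2,0,-4,0,0,4,0,-4,0,0,4,0,-2,0])

```text
clock: 14.55
eef_pos: [0.6052, 0.0426, 0.1755]
tool_rot: [0.753, 0.658, 0.002, 0.002]
ft_force: [0.2, -0.1, -0.0]
grip_width: -0.0001
grasp_force: 0.0
```

Emit:
carry_out(increments=[0,6,0,0,0,0,6,0,0,0,0,4,0,0,0,0,0,0,0,0,0,0,0,0,0])

```text
clock: 15.18
eef_pos: [0.625, 0.1996, 0.1722]
tool_rot: [0.753, 0.658, -0.0, 0.0]
ft_force: [0.1, 0.8, -0.7]
grip_width: 0.0001
grasp_force: 0.0
```

```bash
python3 -c "
from h import *
tool(); p=plate(); print('open_end',[sh(w(p,d['xyz'])) for d in bot.place_of(p,'open_end')[:1]]);cv2.imwrite('pics/top7.png',cv2.resize(p['pixels'][150:300,180:450],(800,444),interpolation=cv2.INTER_CUBIC))"
```

```text
t 15.18 tcp shelf [0.0391 0.1652 0.1722] 
 toolx [ 0.0031  1.     -0.0007] z [-0.0001 -0.0007 -1.    ] F [ 0.1024  0.8034 -0.7014] q [ 0.3095  0.5841  0.3705  1.3576 -0.0006  2.015 ] 0.00012441830126086234
plate 0.8 ((0.04219470173120499, -0.20001006126403809), (0.09284695982933044, 0.15173041820526123), 1.3077945709228516) z 0.07526112496272586
place [ 0.0435 -0.205   0.0683]
place [-0.1778 -0.0207  0.0018]
open_end [array([-0.0007, -0.2316,  0.0686])]
```

View pics/top7.png

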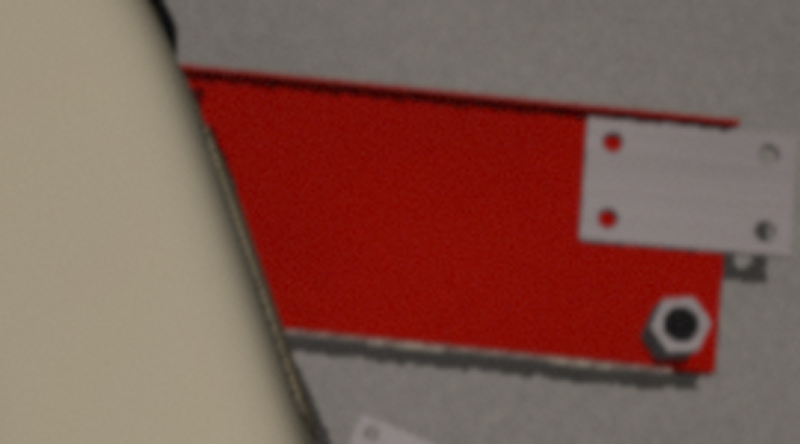

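The picture shows the plate flush along the upstand. About 45 mm sticks out past the open end (x≈725 to 792 in the crop), and the nut at (680,325) is untouched. Every value is within its limits, so I'm handing in.

```bash
python3 -c "
from workcell import bot
print(bot.job_done())"
```

```text
the job is handed in; nothing more can be done
None
```

The job is handed in, with no verdict returned: by the last top view the plate lies flat against the back upstand (about 1° off parallel), sticking out about 45–50 mm past the open end; the nut looked undisturbed and the arm never went near the other things, though I didn't re-measure them.

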